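# Swap mixed-up metallographic mounts back beside their offcuts

### The job

After hardness testing, the three black specimen mounts were put back in the wrong sample trays. Move each one to the tray whose steel offcut has the same cross-section as the steel in the mount's polished face, standing flat, polished face up, in the compartment next to that offcut; there is room for only one mount there, so set one aside in the empty tray on the way. Set the mounts down rather than dropping them, do not let them knock against each other or stack them, and leave the reference block, the bottle and the caliper where they are.

Things in the scene. Friction and masses are not known exactly. Their poses are not given: they have to be found in the camera images.
- mount_tube: Loose metallographic mount: a black resin cylinder, 50 mm diameter, 30 mm high, about 100 to 210 g, standing upright with its polished face up; in the middle of that face shows a bright steel section: a ring, 38 mm outside and 24 mm inside (a tube). Origin: centre of the underside; z up, through the polished face.
- mount_hex: Loose metallographic mount: a black resin cylinder, 50 mm diameter, 30 mm high, about 100 to 210 g, standing upright with its polished face up; in the middle of that face shows a bright steel section: a solid hexagon, 39 mm over its corners (hexagon bar). Origin: centre of the underside; z up, through the polished face.
- mount_flat: Loose metallographic mount: a black resin cylinder, 50 mm diameter, 30 mm high, about 100 to 210 g, standing upright with its polished face up; in the middle of that face shows a bright steel section: a narrow strip, 40 by 12 mm (flat bar). Origin: centre of the underside; z up, through the polished face.
- tray_tube: Tray of the same form and sizes as tray_empty. Centred in its +x compartment stands a fixed offcut on end, its top 29 mm over the bench: a piece of steel tube, 38 mm outside, 24 mm inside. The other compartment, centred at x = -39.5 mm, y = 0 (robot's side), is for the mount cut from it; at the start another mount is there. Origin: centre of the underside.
- tray_hex: Tray of the same form and sizes as tray_empty. Centred in its +x compartment stands a fixed offcut on end, its top 29 mm over the bench: a piece of solid steel hexagon bar, 39 mm over its corners. The other compartment, centred at x = -39.5 mm, y = 0 (robot's side), is for the mount cut from it; at the start another mount is there. Origin: centre of the underside.
- tray_flat: Tray of the same form and sizes as tray_empty. Centred in its +x compartment stands a fixed offcut on end, its top 29 mm over the bench: a piece of steel flat bar, 12 mm (along the tray's x) by 40 mm (along y). The other compartment, centred at x = -39.5 mm, y = 0 (robot's side), is for the mount cut from it; at the start another mount is there. Origin: centre of the underside.
- tray_empty: Fixed shallow grey plastic sample tray, 161 (its x) by 80 mm (its y), floor 3 mm thick. Walls and a cross wall at x = 0 are 3 mm thick and rise 12 mm over the bench: two compartments, 76 by 74 mm inside, centred at x = -39.5 and +39.5 mm. Origin: centre of the underside, on the bench. Both compartments are empty: the free spot.
- ref_block: Bystander: a loose plain steel hardness reference block, a disc 64 mm in diameter and 15 mm high. Origin: centre of the underside.
- bottle: Bystander: a loose closed amber bottle with a paper band, 52 mm in diameter, 115 mm high. Origin: centre of the underside.
- caliper: Bystander: a loose digital caliper lying flat beyond the trays, 230 mm long (its y), about 85 mm across the jaws (x), 13 mm high. Origin: on the bench, under the middle of its beam.
There are look-alikes about, which are no part of the job. What is shaped like the mount_hex but purple or red is not meant. Leave any orange or purple look-alike of the tray_flat alone.

How it is judged:
By the outcome, as a careful person would: the job done as asked, in the order asked, and still so for the second after the job is handed in, with the robot touching nothing.
It also fails if it takes over 104 s, if anything falls off the work surface, if the arm or the gripper's body presses on something with over 40 N, if the wrist force passes 120 N, or if a joint passes its speed limit or range.

### The arm

A 6-joint arm with a two-finger parallel gripper is mounted at the origin on the work surface. World frame = base frame: x ahead of the robot, y to its left, z up, the work surface at z = 0. Lengths are in m, angles in rad, forces in N, time in s.
With the tool pointing down it reaches from about 0.275 to 0.875 m from the base axis. Payload 12.5 kg.
Tool frame: the origin (TCP) lies on the front face of the gripper's body, between the roots of the fingers; the fingertips stand r.tip_extent ahead of it and the grasp point (between the pads) lies 54 mm ahead of it (r.tip_extent is the distance from the TCP to the fingertips, in m); z points along the fingers, y is the line along which they close (so a half turn about z gives the same grasp; the last joint's range is limited). The gripper opens to 85 mm and grips with 20 to 120 N. Pads are 22 mm wide; open, the fingers measure 114 mm over their backs; the gripper's body (76 mm by 85 mm) begins 54 mm behind the grasp point. The pads swing forward as they close: fully open they stand 13 mm farther back than shut.
Start: joints at [1.031, 0.351, 1.652, -0, 1.139, -0.085], TCP at [0.242, 0.494, 0.304] pointing down, gripper open.
Joint ranges: [-2.75, 2.75], [-0.79, 2.1], [0.01, 2.65], [-1.57, 4.71], [0.07, 3.14], [-2.87, 2.87]. Speed limits (rad/s): [2.22, 2.22, 2.79, 3.14, 3.14, 3.14].

### API

Orientations are given as a unit quaternion [w, x, y, z].
In Python, from rig import r, eyes, job, models gives the robot as it stands. The module is installed in compiled form; this text tells all that it offers.
- The arm moves only by the tool arm_command, never from a script. Its argument "commands" is a list of rows, each a list of 7 numbers: the shift along the tool's x, y, z in cm, then the turn, a rotation vector about the tool's x, y, z in rad, then the finger opening in cm, from 0 to 8.54. A call has exactly 10 rows; each row shifts and turns the commanded pose from where the row before left it, along the tool's axes as they then stand; what a row does not reach is not made up. A row lasts 1/12 s, in which the tool goes at most 41.7 mm and 7.16 degrees, less where a joint would pass 70% of its speed; a pose out of reach is approached as far as the arm can. A call with a gripper value outside its range is refused whole. The fingers move at their own pace and stop on an object; the grip force is fixed at half the most. Time passes only in rows, so rows that do not move let the fingers close, or fill a call up. It gives the time, the measured TCP pose, the force, the opening and the grip force at its end, in the units of the state.
- r.state(): the state, without advancing time (a new reading comes with each control period).
- eyes.camera(name): name is "scene" or "top"; returns (picture, depth): 480x640x3 uint8, red, green, blue; 480x640 float32, m along the optical axis (not along the pixel's ray), 0 where there is no reading.
- eyes.camera_params(name): a dict with "K" (3x3 intrinsics, pixels), "D" ([k1, k2, p1, p2, k3] as OpenCV has them; the pictures are not rectified), "eye" and "orientation" of the camera in the world. Camera axes: x right, y down, z forward; pixel columns grow to the right and rows downward; lengths in m; the calibration is good to about 2 mm. A picture is of the moment at which its call begins. camera_params takes no time and is no camera call.
- job.job_done(): hands the job in; it is judged then, once.
Trained networks look in the newest picture that a camera, given by its name, has taken for a name from the list of things; names that differ only in an ending like _2 or _b are one class to them, and where a whole thing is asked for, a point or a joint stands for the part that bears it (a point fixed in the world has none). Each returns a list of dicts, best first, with "p" (0 to 1); they miss things now and then, are a little off and sometimes report something else, mostly with a low value. They report only what shows in the picture. A call takes as long as a camera call. They do not tell look-alikes from the thing itself.
- models.search_frame(camera, query): "at" ([column, row] in pixels, amid what is visible of it).
- models.tip_of(camera, query): "at" ([column, row] in pixels: a listed point, or the origin of a listed thing).
The state is a dict: "time_s": time; "qpos": joint angles; "joint_vel": joint speeds; "joint_torque": joint torques, N m; "tool_pos": TCP position; "eef_rot": TCP orientation; "ft_force": force on the tool from outside, world axes, zero at the start; "ft_torque": the same for the moment, N m; "width": opening from 0.0 (shut) to 1.0 (fully open); "finger_force": force on a finger pad.
Only numpy, scipy, OpenCV 4.12 (cv2) and the standard library are available. Lean on these libraries where they do the work, as an engineer would, in place of code of your own. Each camera call takes 0.05 s, during which the arm holds its last target. There are 200 camera calls.

## Working session

There is one attempt and no reset: what is moved stays moved. The work goes in short steps, Python scripts to look and compute and a tool call to move; the robot and the scene stay as the last step left them, time stands still between calls to the robot, and variables do not carry over. Pictures are saved under pics/ and viewed, at most 14 in all, crops included, and the job is handed in when it is done.

Besides the shell and the picture viewer there is one more tool, called after "Call:" as name(argument=value, ...), one argument or row to a line, values as JSON. arm_command: Moves the arm, as the interface text tells. Its arguments: {"type":"object","properties":{"commands":{"type":"array","items":{"type":"array","items":{"type":"number"}}}},"required":["commands"]}

```bash
mkdir -p pics
python3 - <<'E'
from rig import r,eyes,job,models
import cv2,numpy as np
print(r.state(), r.tip_extent)
for n in ("top","scene"):
    p,d=eyes.camera(n); cv2.imwrite(f"pics/{n}0.png",p[:,:,::-1]); np.save(f"{n}0.npy",d); print(n,eyes.camera_params(n))
    if n=="top":
        for q in ["mount_tube","mount_hex","mount_flat","tray_tube","tray_hex","tray_flat","tray_empty"]:
            print(q,[(round(o["p"],2),np.round(o["at"])) for o in models.tip_of(n,q)])
E
```

```text
{'time_s': 0.0, 'qpos': array([ 1.03141390e+00,  3.51246586e-01,  1.65242515e+00, -2.88444169e-05,
        1.13908176e+00, -8.45865769e-02]), 'joint_vel': array([ 0.00020221, -0.0013379 ,  0.00014029,  0.00075612,  0.00037974,
        0.0006251 ]), 'joint_torque': array([-2.16795524e-04, -5.06094182e+01, -2.91408688e+01, -1.18353673e-04,
        4.41444237e-03,  3.78636429e-06]), 'tool_pos': array([0.24145301, 0.49389579, 0.3033523 ]), 'eef_rot': array([-1.65696153e-04,  2.25437275e-01,  9.74257511e-01, -5.56422853e-04]), 'ft_force': array([-0.57887326, -0.34335042, -0.85691454]), 'ft_torque': array([-0.04542438,  0.03474873, -0.01383888]), 'finger_force': 0.0, 'width': 0.9971538036925522} 0.0726
top {'K': array([[473.97020575,   0.        , 319.81955389],
       [  0.        , 473.97020575, 235.76404305],
       [  0.        ,   0.        ,   1.        ]]), 'D': array([-0.07500215,  0.        ,  0.        ,  0.        ,  0.        ]), 'eye': array([ 0.47847146, -0.00429554,  0.97310202]), 'orientation': array([-0.03422814,  0.71193023, -0.70124159,  0.01562106])}
mount_tube [(0.69, 
[... 167 characters left out ...]
 array([361., 228.]))]
tray_tube [(0.92, array([371., 212.]))]
tray_hex [(0.74, array([213., 235.])), (0.69, array([299., 132.]))]
tray_flat [(0.71, array([452., 244.])), (0.69, array([501., 341.])), (0.65, array([462., 132.])), (0.46, array([360., 226.]))]
tray_empty [(0.6, array([292., 239.])), (0.23, array([216., 254.]))]
scene {'K': array([[494.3798016 ,   0.        , 317.71056166],
       [  0.        , 494.3798016 , 238.18881484],
       [  0.        ,   0.        ,   1.        ]]), 'D': array([-0.09965407,  0.        ,  0.        ,  0.        ,  0.        ]), 'eye': array([1.08765665, 0.6034164 , 0.84072858]), 'orientation': array([-0.12815681,  0.32252404,  0.86718087, -0.3571434 ])}
```

View pics/top0.png

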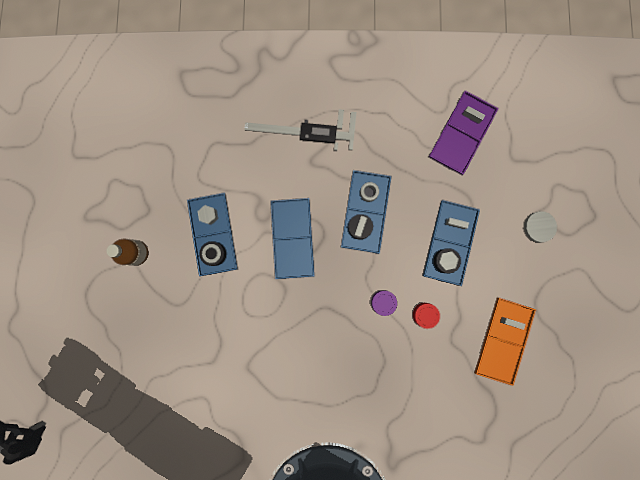

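View pics/scene0.png

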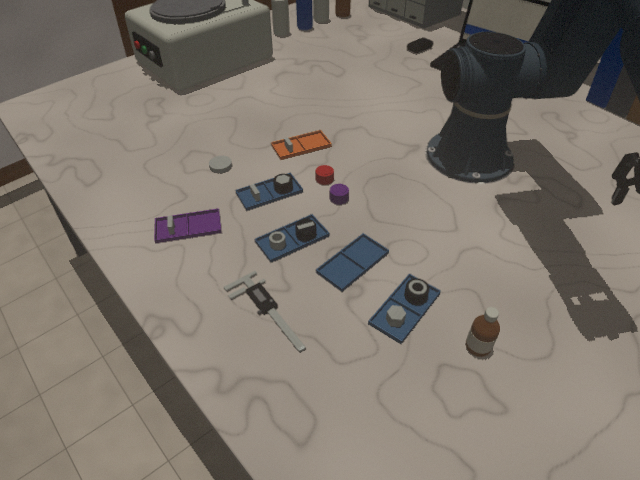

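The top view shows three blue trays with their wrong mounts:
- The left tray (213,235) has the hexagon offcut and holds mount_tube at (213,253).
- The empty tray is at (292,239).
- The tray at (367,212) has the tube offcut and holds mount_flat at (360,227).
- The tray at (452,244) has the flat offcut and holds mount_hex at (447,261).

The purple and orange trays and the purple and red cylinders are decoys. The scene view agrees.

```bash
cat > h.py <<'E'
import cv2,numpy as np
from scipy.spatial.transform import Rotation as R
from rig import r,eyes,job,models
def cloud(n,d):
    c=eyes.camera_params(n); h,w=d.shape
    uv=np.stack(np.meshgrid(np.arange(w),np.arange(h)),-1).reshape(-1,1,2).astype(float)
    xy=cv2.undistortPoints(uv,c["K"],c["D"]).reshape(-1,2)
    P=np.c_[xy,np.ones(len(xy))]*d.reshape(-1,1)
    return (R.from_quat(c["orientation"],scalar_first=True).apply(P)+c["eye"]).reshape(h,w,3)
T={"hex":(213,235),"empty":(292,239),"tube":(367,212),"flat":(451,243)}
def measure(p,d,seeds):
    W=cloud("top",d); hsv=cv2.cvtColor(p,cv2.COLOR_RGB2HSV)
    m=cv2.inRange(hsv,(98,90,40),(118,255,255)); m=cv2.morphologyEx(m,cv2.MORPH_CLOSE,np.ones((5,5)))
    cs,_=cv2.findContours(m,cv2.RETR_EXTERNAL,cv2.CHAIN_APPROX_NONE)
    out={}
    for k,s in T.items():
        c=[c for c in cs if cv2.pointPolygonTest(c,s,False)>=0]
        if not c: print(k,"no tray"); continue
        q=W[c[0][:,0,1],c[0][:,0,0],:2]; q=q[np.abs(q).sum(1)>0].astype(np.float32)
        (ctr,sz,_)=rc=cv2.minAreaRect(q); b=cv2.boxPoints(rc)
        e=[b[1]-b[0],b[2]-b[1]]; l=max(e,key=np.linalg.norm); l=l*np.sign(l[0])
        yaw=np.arctan2(l[1],l[0]); u=np.array([np.cos(yaw),np.sin(yaw)])
        print("tray",k,np.round(ctr,4),"size",np.round(sz,3),"yaw",round(np.degrees(yaw),1),"slot",np.round(np.array(ctr)-.0395*u,4))
    for s in seeds:
        w=W[s[1]-25:s[1]+26,s[0]-25:s[0]+26].reshape(-1,3); c0=W[s[1],s[0],:2]
        w=w[(w[:,2]>.026)&(w[:,2]<.042)&(np.linalg.norm(w[:,:2]-c0,axis=1)<.045)]
        c,rad=cv2.minEnclosingCircle(w[:,:2].astype(np.float32))
        print("mount",s,"circle",np.round(c,4),round(rad,4),"mean",np.round(w.mean(0),4),len(w))
E
python3 - <<'E'
from h import *
p=cv2.imread("pics/top0.png")[:,:,::-1].copy();d=np.load("top0.npy")
measure(p,d,[(213,253),(360,227),(447,261)])
W=cloud("top",d); print([ (s,np.round(W[s[1],s[0]],3)) for s in [(384,302),(426,315),(340,280),(130,252),(110,252)]])
E
```

```text
tray hex [0.5531 0.147 ] size [0.167 0.293] yaw -86.5 slot [0.5507 0.1865]
tray empty [0.5405 0.0782] size [0.16  0.079] yaw 4.6 slot [0.5011 0.0751]
tray tube [ 0.5738 -0.0669] size [0.086 0.212] yaw -11.2 slot [ 0.5351 -0.0592]
tray flat [ 0.5461 -0.1538] size [0.283 0.166] yaw 83.8 slot [ 0.5418 -0.1931]
mount (213, 253) circle [0.5073 0.2379] 0.0254 mean [0.507  0.237  0.0336] 501
mount (360, 227) circle [ 0.5658 -0.0591] 0.025 mean [ 0.5654 -0.0587  0.0339] 491
mount (447, 261) circle [ 0.4996 -0.2336] 0.0249 mean [ 0.4997 -0.2329  0.0339] 492
[((384, 302), array([ 0.415, -0.108,  0.028])), ((426, 315), array([ 0.391, -0.19 ,  0.033])), ((340, 280), array([ 0.457, -0.021,  0.   ])), ((130, 252), array([0.505, 0.385, 0.08 ])), ((110, 252), array([0.503, 0.408, 0.117]))]
```

```bash
sed -i 's/q=W\[c\[0\]\[:,0,1\],c\[0\]\[:,0,0\],:2\]; q=q\[.*astype/q=W[c[0][:,0,1],c[0][:,0,0]]; q=q[np.abs(q[:,2])<.02][:,:2].astype/' h.py
python3 - <<'E'
from h import *
p=cv2.imread("pics/top0.png")[:,:,::-1].copy();d=np.load("top0.npy")
measure(p,d,[])
E
```

```text
tray hex [0.5467 0.2442] size [0.159 0.081] yaw 11.1 slot [0.5079 0.2366]
tray empty [0.5405 0.0782] size [0.16  0.079] yaw 4.6 slot [0.5011 0.0751]
tray tube [ 0.5978 -0.0714] size [0.079 0.16 ] yaw -8.4 slot [ 0.5587 -0.0656]
tray flat [ 0.5364 -0.2459] size [0.08 0.16] yaw -13.7 slot [ 0.498  -0.2365]
```

Call:
arm_command(
  commands=[
    [0,0,0,0,0,-0.114,8.5],
    [0,0,0,0,0,-0.114,8.5],
    [0,0,0,0,0,-0.114,8.5],
    [0,0,0,0,0,-0.114,8.5],
    [-1,-1,0,0,0,0,8.5],
    [-2,-2,0,0,0,0,8.5],
    [-2.5,-2.5,0,0,0,0,8.5],
    [-2.5,-2.5,0,0,0,0,8.5],
    [-2.5,-2.5,1,0,0,0,8.5],
    [-2.5,-2.5,1,0,0,0,8.5],
  ],
)

```text
time_s: 1.28
tool_pos: [0.3728, 0.3631, 0.2842]
eef_rot: [0.001, -0.001, 1.0, 0.0]
ft_force: [1.3, -0.1, -1.1]
width: 0.997
finger_force: 0.0
```

Call:
arm_command(
  commands=[
    [-2.5,-2.5,1.5,0,0,0,8.5],
    [-2.5,-2.5,1.5,0,0,0,8.5],
    [-2.5,-2.5,1.5,0,0,0,8.5],
    [-2.5,-2.5,1.5,0,0,0,8.5],
    [-2,-1.6,1.5,0,0,0,8.5],
    [-1.5,-1,1.5,0,0,0,8.5],
    [0,0,1.5,0,0,0,8.5],
    [0,0,1,0,0,0,8.5],
    [0,0,0,0,0,0,8.5],
    [0,0,0,0,0,0,8.5],
  ],
)

```text
time_s: 2.12
tool_pos: [0.5065, 0.2387, 0.1689]
eef_rot: [-0.0, -0.001, 1.0, -0.0]
ft_force: [-0.3, -0.3, 0.5]
width: 0.993
finger_force: 0.0
```

Run:
```python
from h import *
s=r.state(); print(s["tool_pos"],s["width"],r.tip_extent)
p,d=eyes.camera("scene"); cv2.imwrite("pics/s1.png",cv2.resize(p[200:360,330:530],None,fx=3,fy=3)[:,:,::-1])
W=cloud("scene",d); t=s["tool_pos"]; q=W.reshape(-1,3)
for sg in (1,-1):
    m=(abs(q[:,0]-t[0])<.03)&(abs(sg*(q[:,1]-t[1])-.048)<.02)&(q[:,2]>.045)&(q[:,2]<.16)
    print(sg,m.sum(),np.round(np.sort(q[m,2])[:12],4))
```

```text
[0.50650237 0.23873051 0.16890595] 0.9928256022283996 0.0726
1 188 [0.11   0.1105 0.1108 0.1128 0.1131 0.1135 0.115  0.1151 0.1151 0.1155
 0.1158 0.1165]
-1 195 [0.1063 0.1089 0.1091 0.1091 0.1094 0.1099 0.11   0.1103 0.1109 0.1117
 0.112  0.1122]
```

View pics/s1.png

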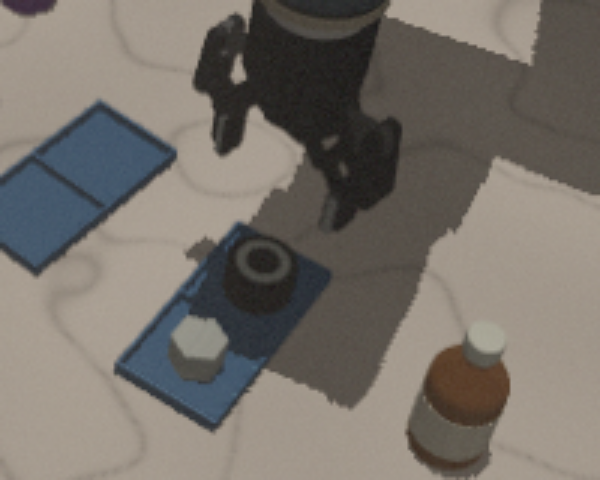

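The view shows the open gripper straddling above mount_tube (crop (262,270)), clear of the hex offcut and bottle. The depth puts the open tips about 60 mm ahead of the TCP.

Call:
arm_command(
  commands=[
    [0,0,1.5,0,0,0,8.5],
    [0,0,2,0,0,0,8.5],
    [0,0,2,0,0,0,8.5],
    [0,0,1.5,0,0,0,8.5],
    [0,0,1,0,0,0,8.5],
    [0,0,0.5,0,0,0,8.5],
    [0,0,0,0,0,0,7],
    [0,0,0,0,0,0,6],
    [0,0,0,0,0,0,4],
    [0,0,0,0,0,0,4],
  ],
)

```text
time_s: 3.0
tool_pos: [0.5075, 0.2387, 0.0854]
eef_rot: [0.001, -0.001, 1.0, 0.0]
ft_force: [-1.2, -0.7, 7.2]
width: 0.565
finger_force: 61.3
```

Call:
arm_command(
  commands=[
    [0,0,0,0,0,0,4],
    [0,0,0,0,0,0,4],
    [0,0,0,0,0,0,4],
    [0,0,0,0,0,0,4],
    [0,0,-0.3,0,0,0,4],
    [0,0,-0.7,0,0,0,4],
    [0,0,-1,0,0,0,4],
    [0,0,-1,0,0,0,4],
    [0,0,-1,0,0,0,4],
    [0,0,0,0,0,0,4],
  ],
)

```text
time_s: 3.83
tool_pos: [0.5078, 0.2388, 0.1265]
eef_rot: [0.002, -0.001, 1.0, 0.001]
ft_force: [0.6, 0.8, -0.2]
width: 0.561
finger_force: 61.9
```

Run:
```python
from h import *
s=r.state(); print(s["tool_pos"],s["width"],s["ft_force"],R.from_quat(s["eef_rot"],scalar_first=True).as_matrix().round(3))
p,d=eyes.camera("scene"); cv2.imwrite("pics/s2.png",cv2.resize(p[200:360,330:530],None,fx=3,fy=3)[:,:,::-1])
```

```text
[0.5078467  0.23877018 0.12650403] 0.5610864016412361 [ 0.55649198  0.76602672 -0.22444978] [[-1.    -0.001  0.003]
 [-0.001  1.     0.001]
 [-0.003  0.001 -1.   ]]
```

View pics/s2.png

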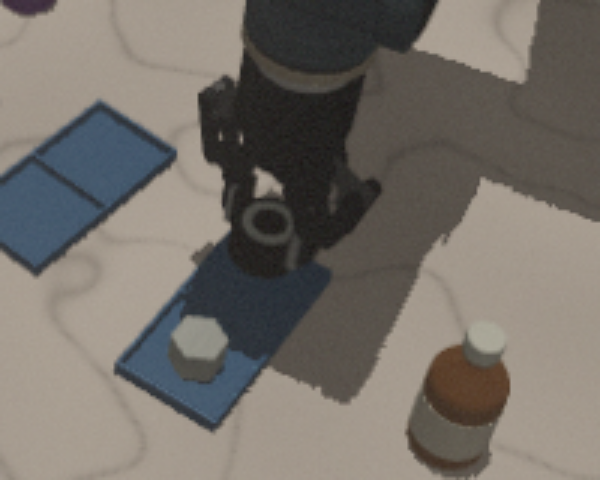

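mount_tube (crop (268,225)) is held level between the fingers. Next it goes to the empty tray.

Call:
arm_command(
  commands=[
    [0,-1,0,0,0,0,4],
    [0.1,-1.9,0,0,0,0,4],
    [0.1,-2,0,0,0,0,4],
    [0.1,-2,0,0,0,0,4],
    [0.1,-2,0,0,0,0,4],
    [0.1,-2,0,0,0,0,4],
    [0.1,-2,0,0,0,0,4],
    [0.1,-1.9,0,0,0,0,4],
    [0,-1.1,0,0,0,0,4],
    [0,-0.5,0,0,0,0,4],
  ],
)

```text
time_s: 4.72
tool_pos: [0.4998, 0.0728, 0.1236]
eef_rot: [-0.0, 0.0, 1.0, -0.0]
ft_force: [0.7, 1.0, -0.5]
width: 0.564
finger_force: 62.0
```

Call:
arm_command(
  commands=[
    [0,0,0.5,0,0,0,4],
    [0,0,1,0,0,0,4],
    [0,0,1,0,0,0,4],
    [0,0,0.6,0,0,0,4],
    [0,0,0.4,0,0,0,4],
    [0,0,0.2,0,0,0,4],
    [0,0,0.1,0,0,0,4],
    [0,0,0.1,0,0,0,4],
    [0,0,0,0,0,0,4],
    [0,0,0,0,0,0,4],
  ],
)

```text
time_s: 5.55
tool_pos: [0.5001, 0.0746, 0.0854]
eef_rot: [0.0, -0.001, 1.0, 0.0]
ft_force: [-3.2, 1.6, 5.4]
width: 0.563
finger_force: 62.5
```

Call:
arm_command(
  commands=[
    [0,0,0,0,0,0,5.5],
    [0,0,0,0,0,0,6.5],
    [0,0,0,0,0,0,7.5],
    [0,0,0,0,0,0,8.5],
    [0,0,0,0,0,0,8.5],
    [0,0,-0.5,0,0,0,8.5],
    [0,0,-1.5,0,0,0,8.5],
    [0,0,-2,0,0,0,8.5],
    [0,0,-2,0,0,0,8.5],
    [0,-1,-2,0,0,0,8.5],
  ],
)

```text
time_s: 6.38
tool_pos: [0.5, 0.0651, 0.1661]
eef_rot: [-0.0, -0.001, 1.0, 0.0]
ft_force: [-0.4, -0.5, -0.3]
width: 0.996
finger_force: 0.0
```

Call:
arm_command(
  commands=[
    [0,-2,0,0,0,0,8.5],
    [0,-3,0,0,0,0,8.5],
    [0,-3.5,0,0,0,0,8.5],
    [0,-3.5,0,0,0,0,8.5],
    [0,-3.5,0,0,0,0,8.5],
    [0,-3.5,0,0,0,0,8.5],
    [0,-3.5,0,0,0,0,8.5],
    [0,-3.5,0,0,0,0,8.5],
    [0,-2.5,0,0,0,0,8.5],
    [0,-1.2,0,0,0,0,8.5],
  ],
)

```text
time_s: 7.22
tool_pos: [0.5003, -0.2355, 0.1654]
eef_rot: [0.0, 0.001, 1.0, -0.0]
ft_force: [-0.3, -0.1, 1.1]
width: 0.996
finger_force: 0.0
```

Run:
```python
from h import *
p,d=eyes.camera("top"); cv2.imwrite("pics/t1.png",p[:,:,::-1])
measure(p,d,[(290,259)]); s=r.state(); print(s["tool_pos"],s["eef_rot"],s["width"])
```

```text
tray hex [0.5467 0.2441] size [0.16  0.081] yaw 11.6 slot [0.508  0.2362]
tray empty [0.5404 0.0781] size [0.16  0.079] yaw 4.5 slot [0.5011 0.075 ]
tray tube [ 0.5977 -0.0716] size [0.079 0.16 ] yaw -8.2 slot [ 0.5586 -0.066 ]
tray flat [ 0.5633 -0.2492] size [0.074 0.106] yaw -13.8 slot [ 0.525  -0.2398]
mount (290, 259) circle [0.5001 0.074 ] 0.025 mean [0.4999 0.0736 0.034 ] 492
[ 0.50034343 -0.2358681   0.16524312] [ 4.37883698e-04  6.62496540e-04  9.99999575e-01 -4.68288345e-04] 0.9964767403783726
```

View pics/t1.png

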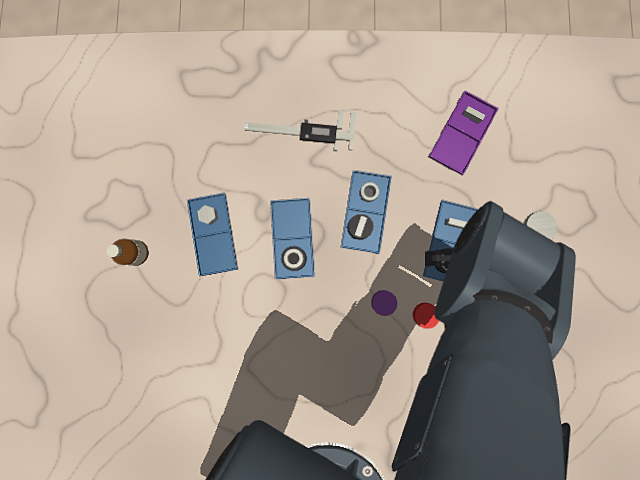

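The top view shows mount_tube standing in the empty tray's near compartment (293,259), and the other trays are unchanged. The gripper is over mount_hex.

Call:
arm_command(
  commands=[
    [0,0.3,1.5,0,0,0,8.5],
    [0,0,2,0,0,0,8.5],
    [0,0,2,0,0,0,8.5],
    [0,0,1.3,0,0,0,8.5],
    [0,0,0.8,0,0,0,8.5],
    [0,0,0.5,0,0,0,8.5],
    [0,0,0,0,0,0,7],
    [0,0,0,0,0,0,6],
    [0,0,0,0,0,0,4],
    [0,0,0,0,0,0,4],
  ],
)

```text
time_s: 8.1
tool_pos: [0.501, -0.2299, 0.0853]
eef_rot: [0.001, -0.001, 1.0, -0.0]
ft_force: [-1.9, 0.1, 6.9]
width: 0.561
finger_force: 61.2
```

Call:
arm_command(
  commands=[
    [0,0,0,0,0,0,4],
    [0,0,0,0,0,0,4],
    [0,0,0,0,0,0,4],
    [0,0,-0.3,0,0,0,4],
    [0,0,-0.7,0,0,0,4],
    [0,0,-1.5,0,0,0,4],
    [0,0,-2,0,0,0,4],
    [0,0,-2,0,0,0,4],
    [0,0,-1.5,0,0,0,4],
    [0,0,0,0,0,0,4],
  ],
)

```text
time_s: 8.93
tool_pos: [0.5015, -0.2302, 0.1673]
eef_rot: [0.002, -0.001, 1.0, -0.001]
ft_force: [0.6, -0.4, -1.6]
width: 0.559
finger_force: 62.2
```

Call:
arm_command(
  commands=[
    [0,1,0,0,0,0,4],
    [0,2,0,0,0,0,4],
    [-0.1,3,0,0,0,0,4],
    [-0.1,3.5,0,0,0,0,4],
    [-0.1,3.5,0,0,0,0,4],
    [-0.1,3.5,0,0,0,0,4],
    [-0.1,3.5,0,0,0,0,4],
    [-0.1,3.5,0,0,0,0,4],
    [-0.1,3.5,0,0,0,0,4],
    [-0.1,3.5,0,0,0,0,4],
  ],
)

```text
time_s: 9.77
tool_pos: [0.5068, 0.0776, 0.1627]
eef_rot: [-0.001, -0.001, 1.0, -0.0]
ft_force: [1.0, -0.5, -2.7]
width: 0.563
finger_force: 62.2
```

Call:
arm_command(
  commands=[
    [0,3.5,0,0,0,0,4],
    [0,3.5,0,0,0,0,4],
    [0,3,0,0,0,0,4],
    [0,2.5,0,0,0,0,4],
    [0,2,0,0,0,0,4],
    [0,1,0,0,0,0,4],
    [0,0.6,0,0,0,0,4],
    [0,0,0,0,0,0,4],
    [0,0,0.6,0,0,0,4],
    [0,0,1.2,0,0,0,4],
  ],
)

```text
time_s: 10.6
tool_pos: [0.5084, 0.2356, 0.1461]
eef_rot: [0.001, -0.0, 1.0, 0.0]
ft_force: [0.1, -0.2, -2.0]
width: 0.561
finger_force: 62.2
```

Call:
arm_command(
  commands=[
    [0,0,1.5,0,0,0,4],
    [0,0,1.5,0,0,0,4],
    [0,0,1.2,0,0,0,4],
    [0,0,0.8,0,0,0,4],
    [0,0,0.5,0,0,0,4],
    [0,0,0.3,0,0,0,4],
    [0,0,0.1,0,0,0,4],
    [0,0,0.1,0,0,0,4],
    [0,0,0,0,0,0,4],
    [0,0,0,0,0,0,4],
  ],
)

```text
time_s: 11.43
tool_pos: [0.5081, 0.2365, 0.0863]
eef_rot: [0.0, -0.001, 1.0, 0.0]
ft_force: [-0.3, -0.4, -0.8]
width: 0.563
finger_force: 62.2
```

Call:
arm_command(
  commands=[
    [0,0,0.1,0,0,0,4],
    [0,0,0.1,0,0,0,4],
    [0,0,0,0,0,0,4],
    [0,0,0,0,0,0,5.5],
    [0,0,0,0,0,0,6.5],
    [0,0,0,0,0,0,7.5],
    [0,0,0,0,0,0,8.5],
    [0,0,0,0,0,0,8.5],
    [0,0,-0.5,0,0,0,8.5],
    [0,0,-1.5,0,0,0,8.5],
  ],
)

```text
time_s: 12.27
tool_pos: [0.507, 0.2361, 0.1027]
eef_rot: [-0.002, -0.001, 1.0, -0.001]
ft_force: [0.6, -0.7, 0.3]
width: 0.996
finger_force: 0.0
```

Call:
arm_command(
  commands=[
    [0,0,-2,0,0,0,8.5],
    [0,0,-2,0,0,0,8.5],
    [0,-1,-2,0,0,0,8.5],
    [-0.5,-2,0,0,0,0,8.5],
    [-0.7,-3,0,0,0,0,8.5],
    [-0.7,-3.5,0,0,0,0,8.5],
    [-0.7,-3.5,0,0,0,0,8.5],
    [-0.7,-3.5,0,0,0,0,8.5],
    [-0.7,-3.5,0,0,0,0,8.5],
    [-0.7,-3.5,0,0,0,0,8.5],
  ],
)

```text
time_s: 13.1
tool_pos: [0.5553, -0.0003, 0.1644]
eef_rot: [0.0, -0.001, 1.0, -0.0]
ft_force: [0.5, -0.4, -0.4]
width: 0.996
finger_force: 0.0
```

Call:
arm_command(
  commands=[
    [-0.6,-3,0,0,0,0,8.5],
    [-0.5,-2,0,0,0,0,8.5],
    [0,-1,0,0,0,0,8.5],
    [0,0,0,0,0,0,8.5],
    [0,0,1.5,0,0,0,8.5],
    [0,0,1.5,0,0,0,8.5],
    [0,0,1,0,0,0,8.5],
    [0,0,0,0,0,0,8.5],
    [0,0,0,0,0,0,8.5],
    [0,0,0,0,0,0,8.5],
  ],
)

```text
time_s: 13.93
tool_pos: [0.5665, -0.058, 0.1246]
eef_rot: [0.0, -0.001, 1.0, -0.0]
ft_force: [0.0, 0.5, 0.3]
width: 0.994
finger_force: 0.0
```

Run:
```python
from h import *
p,d=eyes.camera("top"); cv2.imwrite("pics/t2.png",p[:,:,::-1])
measure(p,d,[(290,259),(213,253)]); s=r.state(); print(s["tool_pos"],s["eef_rot"],s["width"])
```

```text
tray hex [0.5467 0.2445] size [0.16  0.081] yaw 11.1 slot [0.5079 0.2369]
tray empty [0.5404 0.0784] size [0.16  0.079] yaw 4.7 slot [0.5011 0.0751]
tube no tray
tray flat [ 0.5364 -0.2459] size [0.08  0.159] yaw -13.5 slot [ 0.498  -0.2367]
mount (290, 259) circle [0.5001 0.0739] 0.0249 mean [0.4999 0.0736 0.0339] 489
mount (213, 253) circle [0.5069 0.2348] 0.0256 mean [0.5065 0.2341 0.0336] 495
[ 0.56658609 -0.0582005   0.12467735] [ 5.15787163e-04 -8.31155652e-04  9.99999516e-01 -1.05258628e-04] 0.9954073779500772
```

View pics/t2.png

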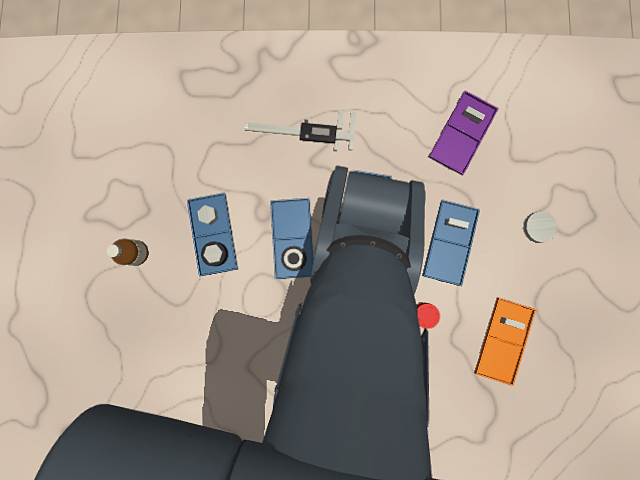

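The top view shows mount_hex standing in tray_hex (214,253) and mount_tube still at (293,259). The gripper is over mount_flat and tray_flat's slot is free.

Call:
arm_command(
  commands=[
    [0,0,1,0,0,0,8.5],
    [0,0,1.5,0,0,0,8.5],
    [0,0,1,0,0,0,8.5],
    [0,0,0.5,0,0,0,8.5],
    [0,0,0,0,0,0,8.5],
    [0,0,0,0,0,0,7],
    [0,0,0,0,0,0,6],
    [0,0,0,0,0,0,4],
    [0,0,0,0,0,0,4],
    [0,0,0,0,0,0,4],
  ],
)

```text
time_s: 14.82
tool_pos: [0.5666, -0.0586, 0.0849]
eef_rot: [0.001, -0.001, 1.0, -0.0]
ft_force: [-2.5, 0.6, 5.2]
width: 0.565
finger_force: 61.6
```

Call:
arm_command(
  commands=[
    [0,0,0,0,0,0,4],
    [0,0,0,0,0,0,4],
    [0,0,-0.3,0,0,0,4],
    [0,0,-0.7,0,0,0,4],
    [0,0,-1.5,0,0,0,4],
    [0,0,-2,0,0,0,4],
    [0,0,-2,0,0,0,4],
    [0,0,-1.5,0,0,0,4],
    [0,0,0,0,0,0,4],
    [0,0,0,0,0,0,4],
  ],
)

```text
time_s: 15.65
tool_pos: [0.5664, -0.0585, 0.1645]
eef_rot: [0.001, -0.001, 1.0, -0.0]
ft_force: [-0.4, -0.0, -1.5]
width: 0.561
finger_force: 62.1
```

Call:
arm_command(
  commands=[
    [0.3,-0.8,0,0,0,0,4],
    [0.7,-1.8,0,0,0,0,4],
    [0.9,-2.4,0,0,0,0,4],
    [1,-2.6,0,0,0,0,4],
    [1,-2.6,0,0,0,0,4],
    [1,-2.6,0,0,0,0,4],
    [0.9,-2.4,0,0,0,0,4],
    [0.7,-1.8,0,0,0,0,4],
    [0.3,-0.8,0,0,0,0,4],
    [0,0,0,0,0,0,4],
  ],
)

```text
time_s: 16.48
tool_pos: [0.4974, -0.238, 0.1629]
eef_rot: [-0.001, 0.001, 1.0, 0.0]
ft_force: [-0.2, 0.5, -1.3]
width: 0.564
finger_force: 62.2
```

Call:
arm_command(
  commands=[
    [0,0,0.8,0,0,0,4],
    [0,0,1.6,0,0,0,4],
    [0,0,1.8,0,0,0,4],
    [0,0,1.6,0,0,0,4],
    [0,0,0.9,0,0,0,4],
    [0,0,0.5,0,0,0,4],
    [0,0,0.3,0,0,0,4],
    [0,0,0.2,0,0,0,4],
    [0,0,0.1,0,0,0,4],
    [0,0,0,0,0,0,4],
  ],
)

```text
time_s: 17.32
tool_pos: [0.4987, -0.2366, 0.0863]
eef_rot: [0.0, -0.001, 1.0, -0.0]
ft_force: [-0.0, 0.4, -2.6]
width: 0.564
finger_force: 62.2
```

Call:
arm_command(
  commands=[
    [0,0,0.1,0,0,0,4],
    [0,0,0.1,0,0,0,4],
    [0,0,0,0,0,0,4],
    [0,0,0,0,0,0,5.5],
    [0,0,0,0,0,0,6.5],
    [0,0,0,0,0,0,7.5],
    [0,0,0,0,0,0,8.5],
    [0,0,0,0,0,0,8.5],
    [0,0,-0.5,0,0,0,8.5],
    [0,0,-1.5,0,0,0,8.5],
  ],
)

```text
time_s: 18.15
tool_pos: [0.4976, -0.2362, 0.1028]
eef_rot: [-0.001, -0.001, 1.0, 0.001]
ft_force: [0.0, 0.9, -0.8]
width: 0.995
finger_force: 0.0
```

Call:
arm_command(
  commands=[
    [0,0,-2,0,0,0,8.5],
    [0,0,-2,0,0,0,8.5],
    [0,1,-2,0,0,0,8.5],
    [-0.1,2,0,0,0,0,8.5],
    [-0.1,3,0,0,0,0,8.5],
    [0,3.5,0,0,0,0,8.5],
    [0,3.5,0,0,0,0,8.5],
    [0,3.5,0,0,0,0,8.5],
    [0,3.5,0,0,0,0,8.5],
    [0,3.5,0,0,0,0,8.5],
  ],
)

```text
time_s: 18.98
tool_pos: [0.4999, 0.0, 0.1644]
eef_rot: [0.0, -0.0, 1.0, -0.0]
ft_force: [1.6, -0.2, -0.2]
width: 0.994
finger_force: 0.0
```

Call:
arm_command(
  commands=[
    [0,3.5,0,0,0,0,8.5],
    [0,2.5,0,0,0,0,8.5],
    [0,1.6,0,0,0,0,8.5],
    [0,0,0,0,0,0,8.5],
    [0,0,1.5,0,0,0,8.5],
    [0,0,1.5,0,0,0,8.5],
    [0,0,1,0,0,0,8.5],
    [0,0,0,0,0,0,8.5],
    [0,0,0,0,0,0,8.5],
    [0,0,0,0,0,0,8.5],
  ],
)

```text
time_s: 19.82
tool_pos: [0.5004, 0.074, 0.1245]
eef_rot: [0.0, -0.0, 1.0, -0.0]
ft_force: [-0.4, -0.3, 0.8]
width: 0.998
finger_force: 0.0
```

Run:
```python
from h import *
p,d=eyes.camera("top"); cv2.imwrite("pics/t3.png",p[:,:,::-1])
measure(p,d,[(447,261)]); s=r.state(); print(s["tool_pos"],s["eef_rot"],s["width"])
```

```text
tray hex [0.5467 0.2445] size [0.159 0.081] yaw 11.5 slot [0.508  0.2367]
empty no tray
tray tube [ 0.5977 -0.0716] size [0.079 0.16 ] yaw -8.4 slot [ 0.5587 -0.0658]
tray flat [ 0.5364 -0.2459] size [0.081 0.16 ] yaw -13.9 slot [ 0.4981 -0.2364]
mount (447, 261) circle [ 0.4982 -0.2375] 0.0249 mean [ 0.498  -0.2371  0.0339] 491
[0.50045919 0.0741626  0.12460076] [ 5.03238496e-04 -4.59767339e-04  9.99999767e-01  2.04550574e-05] 0.9936292123869119
```

View pics/t3.png

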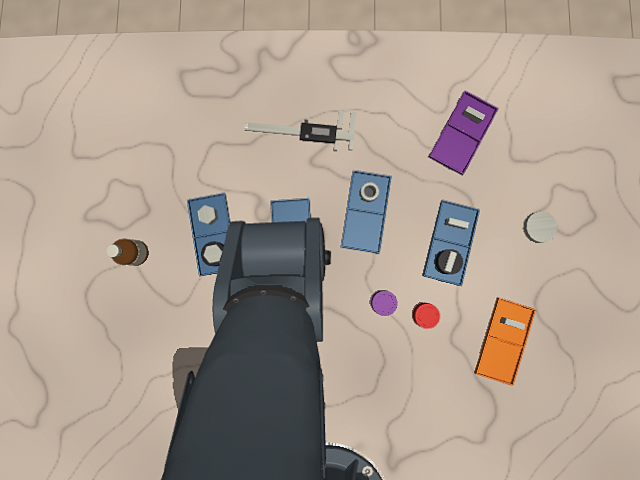

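mount_flat stands in tray_flat (449,261), tray_tube's slot is free, and the gripper is over mount_tube.

Call:
arm_command(
  commands=[
    [0,0,1,0,0,0,8.5],
    [0,0,1.5,0,0,0,8.5],
    [0,0,1,0,0,0,8.5],
    [0,0,0.5,0,0,0,8.5],
    [0,0,0,0,0,0,8.5],
    [0,0,0,0,0,0,7],
    [0,0,0,0,0,0,6],
    [0,0,0,0,0,0,4],
    [0,0,0,0,0,0,4],
    [0,0,0,0,0,0,4],
  ],
)

```text
time_s: 20.7
tool_pos: [0.5004, 0.0745, 0.0848]
eef_rot: [0.001, -0.001, 1.0, 0.0]
ft_force: [-2.5, -0.3, 8.7]
width: 0.561
finger_force: 60.8
```

Call:
arm_command(
  commands=[
    [0,0,0,0,0,0,4],
    [0,0,0,0,0,0,4],
    [0,0,-0.3,0,0,0,4],
    [0,0,-0.7,0,0,0,4],
    [0,0,-1.5,0,0,0,4],
    [0,0,-2,0,0,0,4],
    [0,0,-2,0,0,0,4],
    [0,0,-1.5,0,0,0,4],
    [0,0,0,0,0,0,4],
    [0,0,0,0,0,0,4],
  ],
)

```text
time_s: 21.53
tool_pos: [0.5003, 0.0744, 0.1646]
eef_rot: [0.001, -0.001, 1.0, 0.0]
ft_force: [-0.2, -0.2, -1.9]
width: 0.562
finger_force: 62.0
```

Call:
arm_command(
  commands=[
    [-0.3,-0.7,0,0,0,0,4],
    [-0.6,-1.4,0,0,0,0,4],
    [-0.8,-1.9,0,0,0,0,4],
    [-0.8,-2,0,0,0,0,4],
    [-0.9,-2,0,0,0,0,4],
    [-0.8,-2,0,0,0,0,4],
    [-0.8,-1.9,0,0,0,0,4],
    [-0.6,-1.4,0,0,0,0,4],
    [-0.3,-0.7,0,0,0,0,4],
    [0,0,0,0,0,0,4],
  ],
)

```text
time_s: 22.37
tool_pos: [0.5594, -0.0667, 0.1632]
eef_rot: [-0.0, 0.0, 1.0, 0.0]
ft_force: [-0.4, 0.6, -0.8]
width: 0.563
finger_force: 62.0
```

Call:
arm_command(
  commands=[
    [0,0,0.8,0,0,0,4],
    [0,0,1.6,0,0,0,4],
    [0,0,1.8,0,0,0,4],
    [0,0,1.6,0,0,0,4],
    [0,0,0.9,0,0,0,4],
    [0,0,0.5,0,0,0,4],
    [0,0,0.3,0,0,0,4],
    [0,0,0.2,0,0,0,4],
    [0,0,0.1,0,0,0,4],
    [0,0,0,0,0,0,4],
  ],
)

```text
time_s: 23.2
tool_pos: [0.5595, -0.0655, 0.0863]
eef_rot: [0.0, -0.001, 1.0, -0.0]
ft_force: [-0.9, 0.5, -0.1]
width: 0.564
finger_force: 62.0
```

Next: release, lift and back off toward the robot to clear the view.

Call:
arm_command(
  commands=[
    [0,0,0.1,0,0,0,4],
    [0,0,0.1,0,0,0,4],
    [0,0,0,0,0,0,4],
    [0,0,0,0,0,0,5.5],
    [0,0,0,0,0,0,6.5],
    [0,0,0,0,0,0,7.5],
    [0,0,0,0,0,0,8.5],
    [0,0,0,0,0,0,8.5],
    [0,0,-0.5,0,0,0,8.5],
    [0,0,-1.5,0,0,0,8.5],
  ],
)

```text
time_s: 24.03
tool_pos: [0.5583, -0.0654, 0.1027]
eef_rot: [-0.002, -0.001, 1.0, 0.0]
ft_force: [-0.3, -0.1, 0.6]
width: 0.994
finger_force: 0.0
```

Call:
arm_command(
  commands=[
    [0,0,-2.5,0,0,0,8.5],
    [0,0,-3,0,0,0,8.5],
    [0,0,-3,0,0,0,8.5],
    [1,0,-3,0,0,0,8.5],
    [2,0,-1,0,0,0,8.5],
    [3,0,0,0,0,0,8.5],
    [3,0,0,0,0,0,8.5],
    [3,0,0,0,0,0,8.5],
    [3,0,0,0,0,0,8.5],
    [2,0,0,0,0,0,8.5],
  ],
)

```text
time_s: 24.87
tool_pos: [0.3867, -0.0654, 0.2289]
eef_rot: [-0.0, -0.001, 1.0, 0.0]
ft_force: [0.3, -0.4, 0.4]
width: 0.994
finger_force: 0.0
```

Run:
```python
from h import *
p,d=eyes.camera("top"); cv2.imwrite("pics/t4.png",p[:,:,::-1])
measure(p,d,[(213,253),(360,227),(447,261)]); s=r.state(); print(s["tool_pos"],s["width"])
```

```text
tray hex [0.5467 0.2443] size [0.16  0.081] yaw 11.2 slot [0.5079 0.2366]
tray empty [0.5407 0.0782] size [0.16  0.079] yaw 4.5 slot [0.5013 0.0751]
tray tube [ 0.5975 -0.0716] size [0.079 0.159] yaw -8.2 slot [ 0.5584 -0.066 ]
tray flat [ 0.5363 -0.2458] size [0.081 0.159] yaw -13.6 slot [ 0.4979 -0.2366]
mount (213, 253) circle [0.5064 0.2345] 0.0255 mean [0.5066 0.234  0.0336] 492
mount (360, 227) circle [ 0.5592 -0.0662] 0.025 mean [ 0.5591 -0.0661  0.0341] 494
mount (447, 261) circle [ 0.4981 -0.238 ] 0.0248 mean [ 0.498  -0.2371  0.0337] 492
[ 0.38445955 -0.06513084  0.22864173] 0.994676869680417
```

View pics/t4.png

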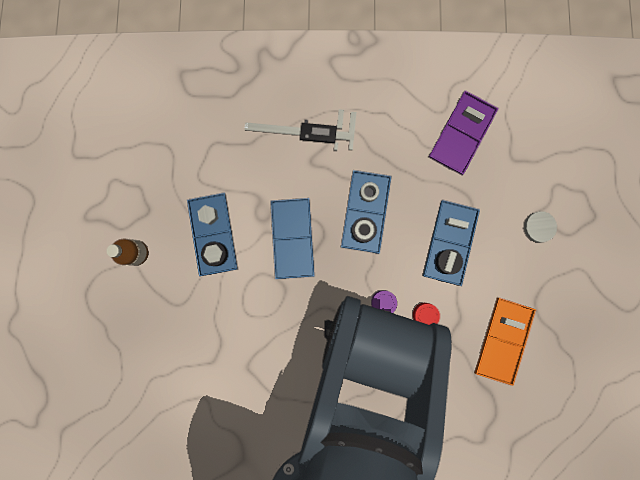

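Each mount stands beside its own offcut: hex at (214,253), tube at (364,230) and flat at (449,261). The empty tray is free again and the bystanders are where they were.

```bash
python3 -c "
from rig import job; print(job.job_done())"
```

```text
the job is handed in; nothing more can be done
None
```

The three mounts now stand flat, polished face up, in the trays with their matching offcuts, and the reference block, bottle and caliper were left where they were; the job was handed in at about 25 s.

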